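# Set a board out over the cabinet edge and hold it

### The job

The board lying on the low tool cabinet has to stick out over the cabinet's front so that its three holes can be filed through from above and below. First push the raised front flap, which stands in the way, down and fully shut so that it seats on its catch; then slide the board out over the front, flat on the cabinet top all the way and square to it, until the pencil line across the board lies at the front edge of the top. Finish while still holding the board there flat, since it would tip over the edge if let go, and leave the other things on the table alone.

Things in the scene. Friction and masses are not known exactly. Their poses are not given: they have to be found in the camera images.
- cabinet: Low grey tool cabinet fixed on the table, 250 mm deep (its x), 170 mm wide (its y), 120 mm high, flat top without rims. Origin: centre of its underside. Its -x axis points out of its front (roughly to the robot's right); z up. The front face and the top's front edge lie at x = -125 mm, the top at z = 120 mm.
- flap (a joint): Hinge of the cabinet's front flap, rad: 0 = fully shut, flush with the front face and seated on the catch; about 1.9 to 2.1 = raised above level (1.57 = level, sticking straight out). The hinge is stiff enough for the flap to stay at any angle. From about 0.15 to 0.1 rad the sprung ball of the catch resists (about 0.4 N m about the hinge, so 7 N pushed 55 mm from it; left there, the flap stays ajar); beyond that it snaps to 0 and stays.
- flap_hinge (a point): Middle of the flap's hinge line, which runs along the cabinet's y axis on the front face, 13 mm below the top (cabinet frame: -125, 0, 107 mm). The flap is a grey panel 147 mm wide, 8 mm thick, reaching 89 mm from the hinge line; its outer face contains the hinge line. A 60 mm wide finger lip stands 9 mm out of the outer face, 80 mm from the hinge.
- flap_face (a point): Point on the flap's outer face in the middle of its width, 55 mm from the hinge line; moves with the flap. With the flap at angle a it lies 55*sin(a) mm out in front of the hinge line and 55*cos(a) mm below it.
- board: Loose planed wooden board, 260 mm long (its x), 50 mm wide (its y), 22 mm thick, about 0.15 to 0.31 kg, lying on the cabinet top. Origin: centre of its underside, also its centre of mass. Its -x end is the outer one, near the cabinet's front, with three 12 mm holes through it at x = -100, -60 and -20 mm. The board's x axis is roughly parallel to the cabinet's.
- line (a point): Point on the board's underside below the middle of the black pencil line that is squared round the board across its length; 95 mm from the inner end (board frame x = +35 mm). It is to come to the cabinet top's front edge.
- front_edge (a point): Middle of the front edge of the cabinet's top (cabinet frame: -125, 0, 120 mm).
- inner_end (a point): Middle of the board's inner (+x) end face, the end without holes, at half its thickness.
- needle_file: Bystander: needle file with a red handle, 140 mm long, 13 mm high, loose on the table. Leave alone.
- tape_roll: Bystander: roll of masking tape lying flat, 105 mm across, 25 mm high, loose on the table. Leave alone.
- red_cap: Bystander: red plastic cap, 34 mm across, 28 mm high, loose on the table. Leave alone.

How it is judged:
By the outcome, as a careful person would: the job done as asked, in the order asked, and still so for the second after the job is handed in, while the arm keeps its last pose, push and grip.
It also fails if it takes over 48 s, if anything falls off the work surface, if the arm or the gripper's body presses on something with over 40 N, if the wrist force passes 120 N, or if a joint passes its speed limit or range.

### The arm

A 6-joint arm with a two-finger parallel gripper is mounted at the origin on a cart in front of the work surface, level with it; the furniture and walls round the work are solid. World frame = base frame: x ahead of the robot, y to its left, z up, the work surface at z = 0. Lengths are in m, angles in rad, forces in N, time in s.
With the tool pointing down it reaches from about 0.35 to 0.975 m from the base axis. Payload 4.9 kg.
Tool frame: the origin (TCP) lies midway between the tips of the shut fingers; the grasp point (between the pads) lies ctrl.grip_point_offset behind it (ctrl.grip_point_offset is the distance from the TCP to the grasp point, in m); x points along the fingers, y is the direction in which the jaws open and shut, and the axes are right-handed (so a half turn about x gives the same grasp; the last joint's range is limited). The gripper opens to 85 mm and grips with 20 to 120 N. Pads are 22 mm wide; open, the fingers measure 114 mm over their backs; the gripper's body (76 mm by 85 mm) begins 54 mm behind the grasp point. The pads swing forward as they close: fully open they stand 13 mm farther back than shut.
Start: joints at [-1.362, 0.053, 1.613, -0, 1.476, -0.119], TCP at [0.201, -0.592, 0.231] pointing down, gripper open.
Joint ranges: [-3.01, 3.01], [-1.01, 2.22], [0.06, 2.58], [-1.02, 4.17], [0.09, 2.62], [-3.14, 3.14]. Speed limits (rad/s): [2.57, 2.57, 3.14, 3.14, 3.14, 3.14].

### API

Orientations are given as a rotation vector (axis times angle).
In Python, from station import ctrl gives the robot as it stands. The module is installed in compiled form; this text tells all that it offers.
- The arm moves only by the tool drive_tool, never from a script. Its argument "commands" is text: rows parted by semicolons, each of 5 numbers parted by spaces: the closure, from -1 (fully open) to 1 (shut), so that 0 is half open, then the shift along the tool's x, y, z in units of 40 mm (1.0 is 40 mm), then the turn about the tool's x in units of 5 degrees (1.0 is 5 degrees). A call has 1 to 8 rows; each row is the pose to reach, as a shift and turn from the pose commanded when the call began, along the tool's axes at that moment; what a row does not reach only later rows make up. A row lasts 1/12 s, in which the tool goes at most 41.7 mm and 7.16 degrees, less where a joint would pass 70% of its speed; a pose out of reach is approached as far as the arm can. A call with a gripper value outside its range is refused whole. The fingers move at their own pace and stop on an object; "newtons" is the grip in N (left out, the last holds). Time passes only in rows, so rows that repeat a pose let the fingers close. It gives the time, the measured TCP pose, the force and the opening at its end, in the units of the state.
- ctrl.get_obs(): the state, without advancing time (a new reading comes with each control period).
- ctrl.get_image(name): name is "scene" or "top" or "wrist"; returns (picture, depth): 420x560x3 uint8, blue, green, red; 420x560 float32, m along the optical axis (not along the pixel's ray), 0 where there is no reading.
- ctrl.camera_info(name): a dict with "K" (3x3 intrinsics, pixels), "k1" (the pictures are not rectified: a ray, as slopes to the right and down, at radius r is drawn at 1 + k1 r^2 times it, then the intrinsics apply), "T" (4x4, takes a point from camera to world coordinates). Camera axes: x right, y down, z forward; pixel columns grow to the right and rows downward; lengths in m; the calibration is good to about 2 mm. A picture is of the moment at which its call begins: read the wrist's pose just before it. camera_info takes no time and is no camera call; for the wrist camera it gives the pose at the moment of the call.
- ctrl.finish_job(): hands the job in, once; it reports no verdict.
The state is a dict: "t": time; "q": joint angles; "dq": joint speeds; "effort": joint torques, N m; "tool_pos": TCP position; "tool_rot": TCP orientation; "contact_force": force on the tool from outside, world axes, zero at the start; "wrist_torque": the same for the moment, N m; "opening": finger opening in m.
Only numpy, scipy, OpenCV 4.12 (cv2) and the standard library are available. Lean on these libraries where they do the work, as an engineer would, in place of code of your own. Each camera call takes 0.05 s, during which the arm holds its last target.

## Working session

There is one attempt and no reset: what is moved stays moved. The work goes in short steps, Python scripts to look and compute and a tool call to move; the robot and the scene stay as the last step left them, time stands still between calls to the robot, and variables do not carry over. Pictures are saved under pics/ and viewed, and the job is handed in when it is done.

Besides the shell and the picture viewer there is one more tool, called in YAML: its name, and indented under it one key for each argument. drive_tool: Moves the arm, as the interface text tells. Its arguments: {"type":"object","properties":{"commands":{"type":"string"},"newtons":{"type":"number"}},"required":["commands"]}

```bash
mkdir -p pics
cat > h.py <<'E'
import numpy as np,cv2
from station import ctrl
from scipy.spatial.transform import Rotation as R
def grab(name,fn):
    ci=ctrl.camera_info(name); im,d=ctrl.get_image(name)
    cv2.imwrite('pics/'+fn+'.png',im); np.savez('pics/'+fn+'.npz',im=im,d=d,K=ci['K'],k1=ci['k1'],T=ci['T'])
    return im,d
def cloud(fn):
    z=np.load('pics/'+fn+'.npz'); d=z['d'];K=z['K'];k1=float(z['k1']);T=z['T']
    h,w=d.shape; u,v=np.meshgrid(np.arange(w),np.arange(h))
    p=np.stack([u,v],-1).reshape(-1,1,2).astype(float)
    xn=cv2.undistortPoints(p,K,np.array([k1,0,0,0,0.]))[:,0]
    P=np.c_[xn*d.reshape(-1,1),d.reshape(-1)]
    W=P@T[:3,:3].T+T[:3,3]; W[d.reshape(-1)==0]=np.nan
    return W.reshape(h,w,3),z['im']
def proj(fn,W):
    z=np.load('pics/'+fn+'.npz');T=np.linalg.inv(z['T']);P=np.atleast_2d(W)@T[:3,:3].T+T[:3,3]
    return cv2.projectPoints(P,np.zeros(3),np.zeros(3),z['K'],np.array([float(z['k1']),0,0,0,0.]))[0][:,0]
E
python3 - <<'E'
from h import *
o=ctrl.get_obs();print(o);print(ctrl.grip_point_offset)
print(R.from_rotvec(o['tool_rot']).as_matrix())
for n in('scene','top'):grab(n,n+'0')
E
```

```text
{'t': 0.0, 'q': array([-1.36196805e+00,  5.33506052e-02,  1.61428683e+00,  1.78364352e-05,
        1.47599914e+00, -1.18992252e-01]), 'dq': array([-0.00143008,  0.00064929, -0.00040465,  0.00090504,  0.0010459 ,
       -0.00059968]), 'effort': array([ 4.37306071e-04, -3.93678153e+01, -3.70174634e+01, -1.07299599e-05,
        7.12155743e-03, -7.37081564e-06]), 'tool_pos': array([ 0.2011182 , -0.59110321,  0.23007118]), 'tool_rot': array([ 2.04474139,  0.3403159 , -2.04489485]), 'contact_force': array([-0.08539459,  0.38522829, -0.2224343 ]), 'wrist_torque': array([ 0.002328  , -0.02934032,  0.03894653]), 'opening': 0.08520998912489786}
0.0187
[[-4.06362213e-04  3.21978365e-01 -9.46746939e-01]
 [ 2.00319603e-03 -9.46744856e-01 -3.21978516e-01]
 [-9.99997911e-01 -2.02735961e-03 -2.60264449e-04]]
```

View pics/scene0.png

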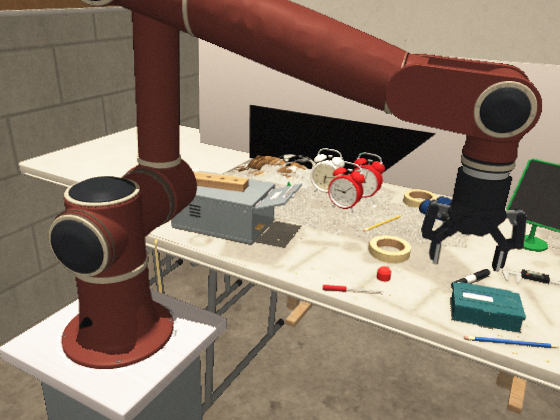

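View pics/top0.png

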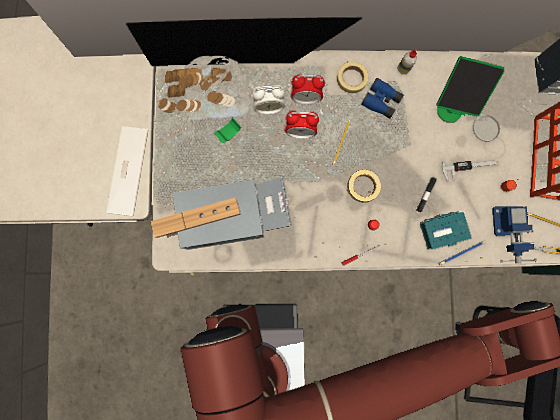

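The top view shows the cabinet at about (175–262, 180–248). The raised flap is to its right (258–290), and the board runs from (152, 228) to (240, 203) with its inner end overhanging the cabinet's back. The tape roll, cap and file lie further right, at (365,185), (374,225) and (362,253). Next I'll measure.

Run:
```python
from h import *
W,im=cloud('top0')
x,y,z=W[...,0],W[...,1],W[...,2]
def rep(m,n):
    P=W[m][:,:2].astype(np.float32); r=cv2.minAreaRect(P); print(n,m.sum(),'z',np.median(W[m][:,2]).round(4)); print(cv2.boxPoints(r).round(4).tolist(),np.array(r[1]).round(4),r[2])
uu,vv=np.meshgrid(np.arange(560),np.arange(420))
box=(uu>145)&(uu<300)&(vv>165)&(vv<260)
top=box&(abs(z-.12)<.005)
n,l,s,c=cv2.connectedComponentsWithStats(top.astype(np.uint8));k=1+np.argmax(s[1:,4]);
rep(l==k,'top')
b=box&(abs(z-.142)<.006);n,l,s,c=cv2.connectedComponentsWithStats(b.astype(np.uint8));k=1+np.argmax(s[1:,4]);rep(l==k,'board')
for v in (200,205,212): print([W[v,u].round(3).tolist() for u in range(250,298,4)])
for n,(u,v) in dict(tape=(351,185),cap=(374,225),file=(362,253)).items(): print(n,W[v,u].round(3))
cv2.imwrite('pics/top0c.png',cv2.resize(im[165:265,140:310],None,fx=4.5,fy=4.5,interpolation=cv2.INTER_CUBIC))
cv2.imwrite('pics/sc0c.png',cv2.resize(cv2.imread('pics/scene0.png')[160:260,160:320],None,fx=4.5,fy=4.5,interpolation=cv2.INTER_CUBIC))
```

```text
top 3409 z 0.1195
[[0.4099000096321106, 0.20999999344348907], [0.44690001010894775, -0.03579999879002571], [0.6154999732971191, -0.010400000028312206], [0.5785999894142151, 0.2353000044822693]] [0.1705 0.2485] 8.543110847473145
board 1472 z 0.1415
[[0.44020000100135803, 0.28110000491142273], [0.5070000290870667, 0.03009999915957451], [0.5565999746322632, 0.043299999088048935], [0.48989999294281006, 0.29429998993873596]] [0.0513 0.2597] 14.897472381591797
[[0.551, 0.0, 0.114], [0.55, -0.012, 0.117], [0.551, -0.024, 0.107], [0.551, -0.036, 0.111], [0.549, -0.048, 0.119], [0.548, -0.06, 0.122], [0.548, -0.072, 0.124], [0.547, -0.084, 0.13], [0.545, -0.095, 0.141], [0.546, -0.107, 0.134], [0.568, -0.125, -0.001], [0.567, -0.138, 0.002]]
[[0.535, 0.0, 0.116], [0.535, -0.012, 0.117], [0.553, -0.02, -0.001], [0.535, -0.036, 0.114], [0.534, -0.048, 0.118], [0.533, -0.06, 0.123], [0.533, -0.072, 0.124], [0.532, -0.083, 0.129], [0.53, -0.095, 0.14], [0.53, -0.107, 0.138], [0.551, -0.125, 0.001], [0.55, -0.138, 0.005]]
[[0.513, -0.0, 0.122], [0.513, -0.012, 0.12], [0.514, -0.024, 0.117], [0.514, -0.035, 0.111], [0.513, -0.047, 0.116], [0.513, -0.059, 0.121], [0.512, -0.071, 0.126], [0.511, -0.083, 0.131], [0.51, -0.095, 0.134], [0.51, -0.106, 0.138], [0.527, -0.124, 0.005], [0.528, -0.138, -0.0]]
tape [ 0.611 -0.324  0.022]
cap [ 0.478 -0.392  0.025]
file [ 0.39  -0.356 -0.001]
```

View pics/top0c.png

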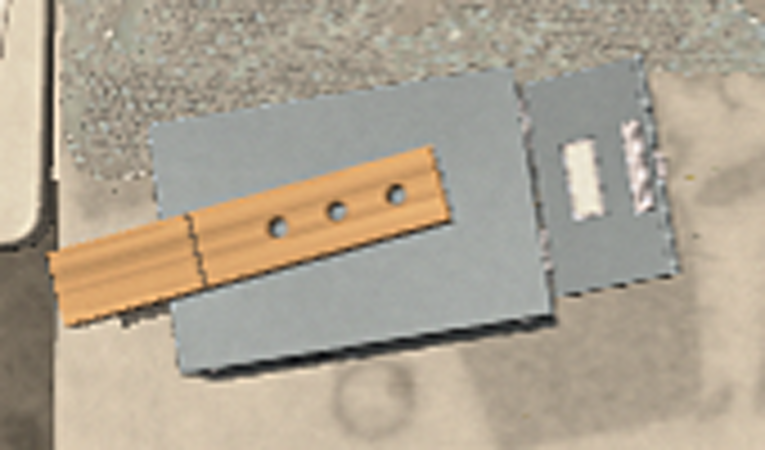

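View pics/sc0c.png

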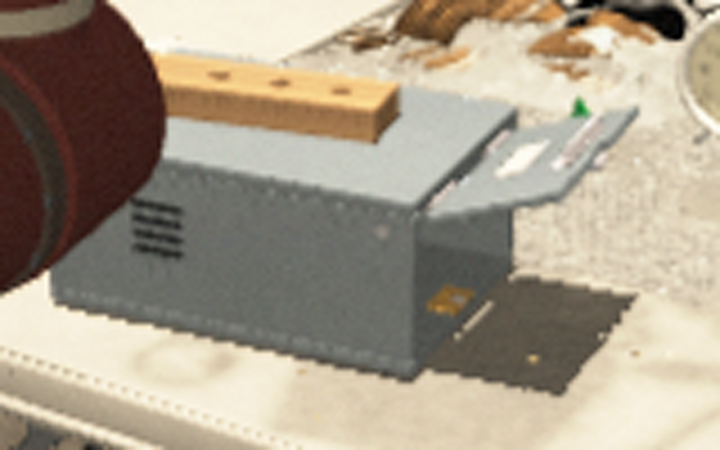

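```bash
cat >> h.py <<'E'
FE=np.array([.5312,-.0231,.12]); A=np.deg2rad(98.56)
XC=np.array([np.cos(A),np.sin(A),0]); YC=np.array([XC[1]*-1,XC[0],0])
def C(x,y,z): return FE+ (x)*XC+y*YC+np.array([0,0,z-.12])   # x from front edge (+ into cabinet), m
def cab(p): d=np.array(p)-FE; return np.array([d@XC,d@YC,p[2]])
def units(target,jaw_deg):
    o=ctrl.get_obs();M=R.from_rotvec(o['tool_rot']).as_matrix()
    s=M.T@(np.array(target)-o['tool_pos'])/.04
    j=np.rad2deg(np.arctan2(M[1,1],M[0,1])); print('t',o['t'],'pos',o['tool_pos'].round(4),'cab',cab(o['tool_pos']).round(4),'jaw',j.round(2),'F',o['contact_force'].round(1),'op',o['opening'])
    print('units',s.round(2),'turn',round(-(jaw_deg-j)/5,2))
E
python3 - <<'E'
from h import *
print(C(-.047,0,.23)); units(C(-.047,0,.23),8.56)
E
```

```text
[ 0.53819572 -0.06957645  0.23      ]
t 0.1 pos [ 0.2011 -0.5911  0.2302] cab [-0.5126  0.411   0.2302] jaw -71.22 F [ 0.8 -0.5  0.1] op 0.08527732424264854
units [  0.03  -9.63 -12.18] turn -15.96
```

drive_tool:
  commands: "1 0 -9.63 -12.18 -16; 1 0 -9.63 -12.18 -16; 1 0 -9.63 -12.18 -16; 1 0 -9.63 -12.18 -16; 1 0 -9.63 -12.18 -16; 1 0 -9.63 -12.18 -16; 1 0 -9.63 -12.18 -16; 1 0 -9.63 -12.18 -16"
  newtons: 40

```text
t: 0.77
tool_pos: [0.3827, -0.3098, 0.2309]
tool_rot: [1.382, 1.088, -1.382]
contact_force: [1.3, 0.2, 0.9]
opening: 0.0002
```

```bash
python3 -c "
from h import *
units(C(-.047,0,.23),8.56)"
```

```text
t 0.7667 pos [ 0.3827 -0.3098  0.2309] cab [-0.2614  0.1896  0.2309] jaw -13.59 F [1.3 0.2 0.9] op 0.0002269168021194642
units [ 0.02  2.37 -6.75] turn -4.43
```

drive_tool:
  commands: "1 0 2.37 -6.75 -4.43; 1 0 2.37 -6.75 -4.43; 1 0 2.37 -6.75 -4.43; 1 0 2.37 -6.75 -4.43; 1 0 2.37 -6.75 -4.43; 1 0 2.37 -6.75 -4.43; 1 0 2.37 -6.75 -4.43; 1 0 2.37 -6.75 -4.43"

```text
t: 1.43
tool_pos: [0.5411, -0.0675, 0.2307]
tool_rot: [1.1, 1.278, -1.097]
contact_force: [-0.1, 0.2, 0.3]
opening: 0.0001
```

Run:
```python
from h import *
grab('wrist','w1')
units(C(-.047,0,.18),8.56)
```

```text
t 1.4833 pos [ 0.5399 -0.0698  0.2306] cab [-0.0475 -0.0016  0.2306] jaw 8.52 F [-0.3 -1.  -0.2] op -0.00027115250008117984
units [ 1.26 -0.04 -0.01] turn -0.01
```

View pics/w1.png

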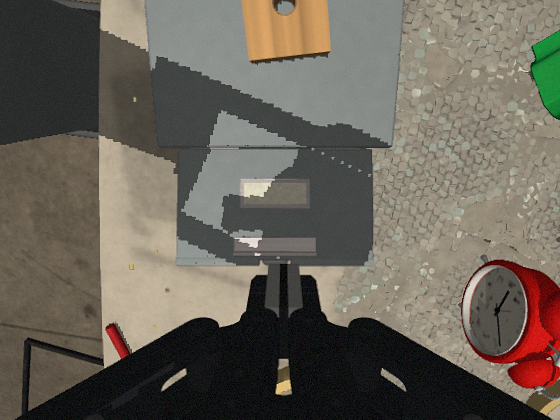

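The wrist view, looking down, shows the front edge of the top at row ~147 from column ~158 to 393, the flap below it with its lip at (275,245), and the board's outer end at (290,57). I'll check the front edge position from this view.

```bash
cat >> h.py <<'E'
def onplane(fn,uv,z):
    q=np.load('pics/'+fn+'.npz');T=q['T']
    xn=cv2.undistortPoints(np.array(uv,float).reshape(-1,1,2),q['K'],np.array([float(q['k1']),0,0,0,0.]))[:,0]
    r=np.c_[xn,np.ones(len(xn))]@T[:3,:3].T; s=(z-T[2,3])/r[:,2]
    return T[:3,3]+r*s[:,None]
E
python3 - <<'E'
from h import *
W,im=cloud('w1')
cv2.imwrite('pics/w1c.png',cv2.resize(im[130:165,150:410],None,fx=3,fy=6,interpolation=cv2.INTER_NEAREST))
for v in range(120,265,12): print(v,[ (cab(W[v,u])*1000).round(1).tolist() for u in (200,300,360)])
for v in range(140,156): print(v,[ (cab(W[v,u])*1000).round(1).tolist() for u in (180,340)], im[v,180],im[v,340])
P=onplane('w1',[(158,147),(393,147)],.12);print(P,[cab(p) for p in P])
E
```

```text
120 [[19.9, 55.0, 118.9], [19.7, -15.0, 118.7], [20.0, -56.7, 120.1]]
132 [[11.6, 55.6, 118.9], [11.5, -15.1, 119.2], [11.7, -57.5, 118.8]]
144 [[3.3, 55.9, 120.0], [3.1, -15.2, 119.0], [3.3, -58.0, 119.2]]
156 [[-7.1, 59.1, 108.7], [-7.0, -15.7, 109.9], [-7.2, -61.1, 107.4]]
168 [[-15.5, 58.9, 112.1], [-15.6, -15.8, 111.9], [-15.5, -60.7, 111.8]]
180 [[-24.1, 58.9, 115.0], [-24.0, -15.7, 115.4], [-24.1, -60.7, 114.6]]
192 [[-32.1, 58.4, 119.5], [-31.9, -15.6, 120.3], [-32.3, -60.4, 118.5]]
204 [[-40.5, 58.3, 122.6], [-39.8, -15.6, 124.7], [-40.3, -60.0, 123.0]]
216 [[-49.1, 58.5, 124.8], [-48.9, -15.7, 125.3], [-48.9, -60.2, 125.0]]
228 [[-57.3, 58.3, 128.4], [-57.5, -15.7, 127.5], [-57.3, -60.1, 128.1]]
240 [[-65.8, 58.3, 131.0], [-64.7, -15.6, 133.2], [-65.3, -59.9, 131.9]]
252 [[-73.5, 57.9, 135.4], [-69.7, -15.2, 143.2], [-74.1, -60.1, 133.9]]
264 [[-81.6, 57.8, 138.7], [-81.8, -15.6, 138.0], [-82.1, -59.9, 137.6]]
140 [[6.0, 70.4, 118.5], [5.9, -43.6, 118.4]] [66 71 67] [63 68 65]
141 [[5.5, 70.2, 119.5], [5.4, -43.4, 120.3]] [66 67 66] [63 63 64]
142 [[4.8, 70.1, 119.9], [4.7,
[... 412 characters left out ...]
 -45.4, 109.1]] [57 65 64] [79 78 83]
149 [[-2.0, 74.2, 107.4], [-1.7, -45.4, 109.5]] [65 70 66] [68 70 74]
150 [[-2.9, 74.6, 106.4], [-2.7, -45.7, 107.8]] [70 74 70] [63 62 60]
151 [[-3.5, 74.3, 107.3], [-3.5, -45.7, 107.9]] [69 70 66] [73 73 69]
152 [[-4.2, 74.3, 107.6], [-4.2, -45.8, 107.8]] [71 69 69] [67 68 63]
153 [[-4.9, 74.3, 108.0], [-4.9, -45.7, 108.3]] [71 73 68] [71 70 67]
154 [[-5.7, 74.5, 107.5], [-5.6, -45.7, 108.5]] [71 73 69] [70 70 68]
155 [[-6.3, 74.2, 108.6], [-6.3, -45.7, 108.8]] [73 75 69] [70 69 69]
[[ 0.44564674 -0.03459642  0.12      ]
 [ 0.61173079 -0.00956171  0.12      ]] [array([0.00136582, 0.08631143, 0.12      ]), array([ 0.00140087, -0.08164883,  0.12      ])]
```

View pics/w1c.png

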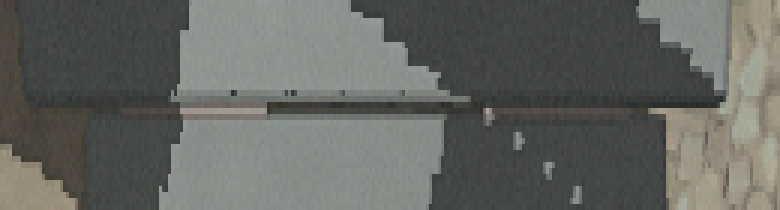

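drive_tool:
  commands: "1 0.8 0 0 0; 1 1.6 0 0 0; 1 2.0 0 0 0; 1 2.2 0 0 0; 1 2.4 0 0 0; 1 2.6 0 0 0; 1 2.8 0 0 0; 1 3.0 0 0 0"

```text
t: 2.15
tool_pos: [0.5402, -0.0732, 0.1122]
tool_rot: [1.103, 1.271, -1.102]
contact_force: [0.4, -0.7, 1.2]
opening: -0.0004
```

```bash
python3 -c "
from h import *
units(C(-.047,0,.06),8.56)"
```

```text
t 2.15 pos [ 0.5402 -0.0732  0.1122] cab [-0.0509 -0.0014  0.1122] jaw 8.2 F [ 0.4 -0.7  1.2] op -0.0003618354454031285
units [ 1.3  -0.04 -0.1 ] turn -0.07
```

drive_tool:
  commands: "1 0.2 0 0 0; 1 0.4 0 0 0; 1 0.6 0 0 0; 1 0.8 0 0 0; 1 1.0 0 0 0; 1 1.15 0 0 0; 1 1.25 0 0 0; 1 1.25 0 0 0"

```text
t: 2.82
tool_pos: [0.5384, -0.0723, 0.0599]
tool_rot: [1.102, 1.276, -1.104]
contact_force: [-0.7, -0.2, -0.2]
opening: -0.0002
```

Run:
```python
from h import *
units(C(-.011,0,.06),8.56);grab('wrist','w2');grab('scene','s2')
im=cv2.imread('pics/s2.png')
cv2.imwrite('pics/s2c.png',cv2.resize(im[150:260,160:340],None,fx=4,fy=4,interpolation=cv2.INTER_CUBIC))
```

```text
t 2.8167 pos [ 0.5384 -0.0723  0.0599] cab [-0.0498  0.0002  0.0599] jaw 8.23 F [-0.7 -0.2 -0.2] op -0.00018357984996957073
units [-0.   -0.   -0.97] turn -0.07
```

View pics/s2c.png

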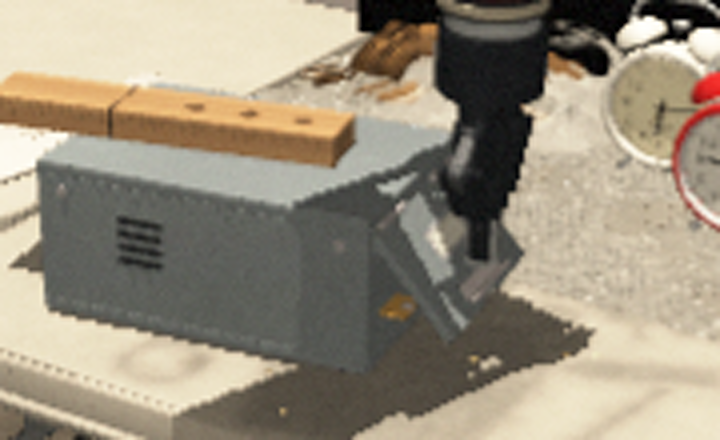

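View pics/w2.png

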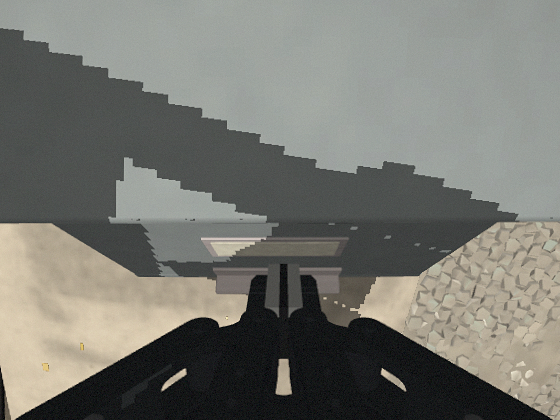

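The flap is now at about 45°, with the fingertips on its outer face above the lip. I'll push it inward.

drive_tool:
  commands: "1 0 0 -0.15 0; 1 0 0 -0.3 0; 1 0 0 -0.45 0; 1 0 0 -0.6 0; 1 0 0 -0.7 0; 1 0 0 -0.8 0; 1 0 0 -0.85 0; 1 0 0 -0.9 0"

```text
t: 3.58
tool_pos: [0.5344, -0.0394, 0.0614]
tool_rot: [1.097, 1.268, -1.105]
contact_force: [1.4, -16.4, -4.5]
opening: 0.0004
```

```bash
python3 -c "
from h import *
units(C(-.011,0,.06),8.56)"
```

```text
t 3.5833 pos [ 0.5344 -0.0394  0.0614] cab [-0.0166 -0.0007  0.0614] jaw 8.32 F [  1.4 -16.4  -4.5] op 0.00042314082340862597
units [ 0.03 -0.02 -0.14] turn -0.05
```

drive_tool:
  commands: "1 0 0 -0.04 0; 1 0 0 -0.08 0; 1 0 0 -0.1 0; 1 0 0 -0.1 0"

```text
t: 3.92
tool_pos: [0.534, -0.0372, 0.0612]
tool_rot: [1.096, 1.266, -1.106]
contact_force: [3.3, -19.8, -2.2]
opening: -0.0002
```

```bash
python3 -c "
from h import *
units(C(-.011,0,.06),8.56)"
```

```text
t 3.9167 pos [ 0.534  -0.0372  0.0612] cab [-0.0144 -0.0007  0.0612] jaw 8.25 F [  3.3 -19.8  -2.2] op -0.0002098105125198432
units [ 0.03 -0.02 -0.08] turn -0.06
```

drive_tool:
  commands: "1 0 0 -0.05 0; 1 0 0 -0.1 0; 1 0 0 -0.1 0; 1 0 0 -0.1 0"

```text
t: 4.25
tool_pos: [0.5341, -0.0373, 0.0614]
tool_rot: [1.09, 1.26, -1.109]
contact_force: [5.3, -34.5, -8.8]
opening: -0.0001
```

Run:
```python
from h import *
units(C(-.011,0,.06),8.56);grab('wrist','w3');grab('scene','s3')
im=cv2.imread('pics/s3.png')
cv2.imwrite('pics/s3c.png',cv2.resize(im[150:260,160:340],None,fx=4,fy=4,interpolation=cv2.INTER_CUBIC))
```

```text
t 4.25 pos [ 0.5341 -0.0373  0.0614] cab [-0.0145 -0.0007  0.0614] jaw 8.29 F [  5.3 -34.5  -8.8] op -8.204928486643743e-05
units [ 0.03 -0.02 -0.09] turn -0.05
```

View pics/s3c.png

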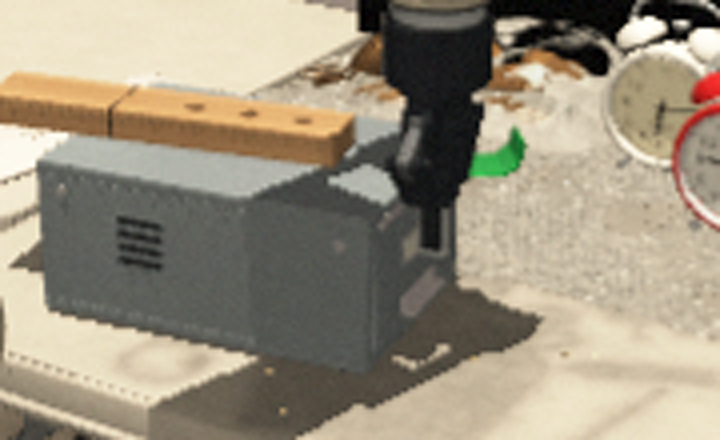

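View pics/w3.png

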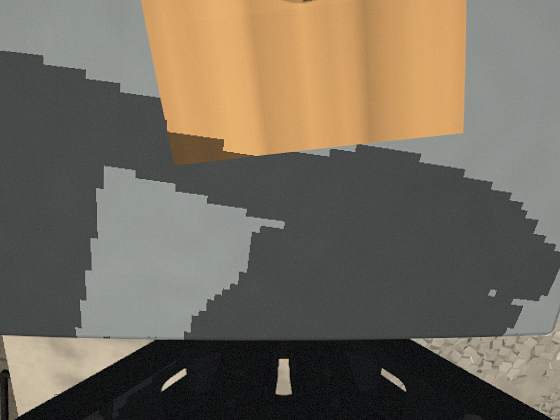

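Force rose from 20 to 35 N with no further movement, and the scene view shows the flap flush at (425,250), so it's shut. I'll retract, then check it.

drive_tool:
  commands: "1 0 0 0.8 0; 1 0 0 1.4 0; 1 -1 0 1.5 0; 1 -2 0 1.5 0; 1 -3 0 1.5 0; 1 -4 0 1.5 0; -1 -4.7 0 1.5 0; -1 -4.7 0 1.0 0"
  newtons: 70

```text
t: 5.02
tool_pos: [0.5423, -0.0706, 0.2584]
tool_rot: [1.108, 1.259, -1.098]
contact_force: [-0.4, -0.3, 0.5]
opening: 0.0234
```

Run:
```python
from h import *
units(C(.17,0,.25),12);grab('wrist','w4');grab('scene','s4')
im=cv2.imread('pics/s4.png')
cv2.imwrite('pics/s4c.png',cv2.resize(im[150:260,160:340],None,fx=4,fy=4,interpolation=cv2.INTER_CUBIC))
W,_=cloud('w4')
```

```text
t 5.0167 pos [ 0.5423 -0.0706  0.2584] cab [-0.0486 -0.0039  0.2584] jaw 8.07 F [-0.4 -0.3  0.5] op 0.023440312735544172
units [ 0.18 -0.15 -5.47] turn -0.79
```

View pics/s4c.png

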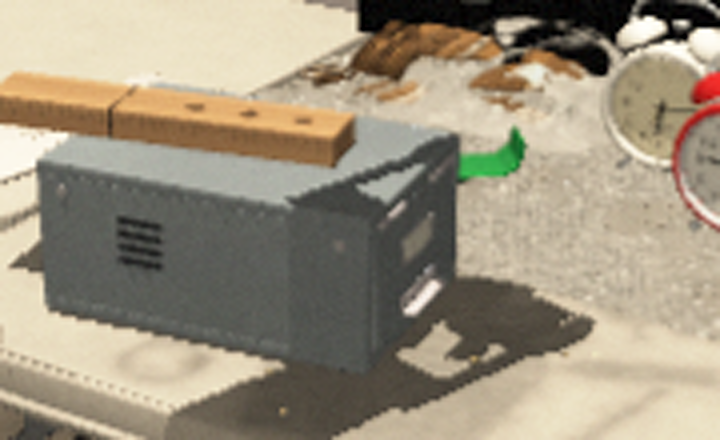

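View pics/w4.png

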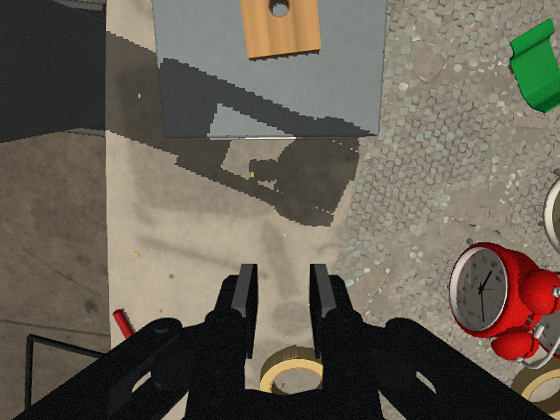

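The scene view shows the flap flush with the front face. In the wrist view the front edge is a straight line at row ~136 and no flap sticks out. Next I'll move over the board.

drive_tool:
  commands: "-1 0.18 -0.15 -1 -0.8; -1 0.18 -0.15 -2 -0.8; -1 0.18 -0.15 -3 -0.8; -1 0.18 -0.15 -4 -0.8; -1 0.18 -0.15 -5 -0.8; -1 0.18 -0.15 -5.4 -0.8; -1 0.18 -0.15 -5.4 -0.8; -1 0.18 -0.15 -5.4 -0.8"

```text
t: 5.78
tool_pos: [0.5009, 0.1448, 0.2406]
tool_rot: [1.047, 1.305, -1.051]
contact_force: [-0.1, 0.0, -0.5]
opening: 0.0854
```

Run:
```python
from h import *
units(C(.17,0,.25),14.9);grab('wrist','w5')
im=cv2.imread('pics/w5.png')
```

```text
t 5.7833 pos [0.5009 0.1448 0.2406] cab [0.1705 0.0049 0.2406] jaw 12.36 F [-0.1  0.  -0.5] op 0.08540777982726276
units [-0.24  0.12  0.02] turn -0.51
```

View pics/w5.png

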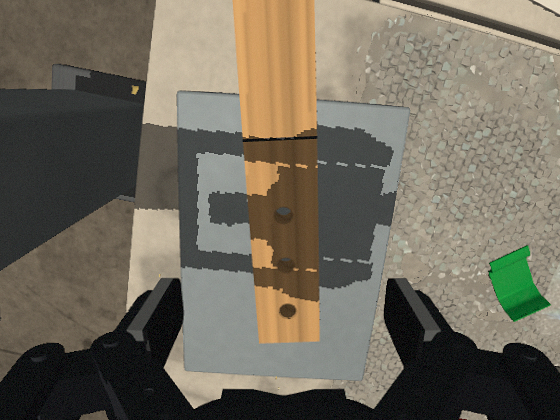

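The wrist view shows the whole setup:
- **Pencil line:** (243,140) to (317,137).
- **Holes:** (284,214), (286,264) and (288,310).
- **Board's outer end:** row ~342.
- **Cabinet top corners:** front (186,371) and (364,380), back (178,92) and (409,107).

Run:
```python
from h import *
im=cv2.imread('pics/w5.png'); g=im.sum(2).astype(int)
L=[]
for u in range(250,312,4):
    s=g[130:148,u]; w=np.clip(np.median(s)-60-s,0,None); 
    if w.sum(): L.append((u,130+(w*np.arange(18)).sum()/w.sum()))
L=np.array(L); print(L.round(1).tolist())
a=onplane('w5',L,.142)
print('line cab',[ (cab(p)*1000).round(1).tolist()[:2] for p in a])
f=[(186,371),(364,380)];b=[(178,92),(409,107)]
for n,q,z in(('front',f,.12),('back',b,.12),('outerend top',[(260,342),(320,341)],.142),('holes',[(284,214),(286,264),(288,310)],.142)):
    print(n,[(cab(p)*1000).round(1).tolist() for p in onplane('w5',q,z)])
# board edges from depth cloud
W,_=cloud('w5'); 
m=(abs(W[...,2]-.142)<.007); m[350:]=0; m[:,:220]=0;m[:,340:]=0
Y,X=np.nonzero(m)
for side in(0,1):
    pts=[]
    for v in range(10,335,4):
        r=np.nonzero(m[v])[0]
        if len(r)>20: pts.append((r[0]-.5 if side==0 else r[-1]+.5,v))
    P=onplane('w5',pts,.142)[:,:2]; k=cv2.fitLine(P.astype(np.float32),cv2.DIST_HUBER,0,1e-4,1e-4).ravel();print('edge',side,k, np.rad2deg(np.arctan2(k[1],k[0])))
for v in range(364,384,1): print(v,g[v,200],g[v,230],g[v,280],g[v,345],end=' | ')
```

```text
[[250.0, 139.8], [254.0, 139.4], [258.0, 139.4], [262.0, 139.2], [266.0, 139.5], [270.0, 138.9], [274.0, 138.7], [278.0, 139.0], [286.0, 138.5], [290.0, 138.6], [294.0, 137.7], [298.0, 137.6], [302.0, 137.7], [306.0, 137.4], [310.0, 137.1]]
line cab [[221.6, 30.8], [222.0, 28.1], [222.2, 25.5], [222.6, 22.8], [222.5, 20.1], [223.1, 17.4], [223.4, 14.8], [223.4, 12.1], [224.1, 6.7], [224.2, 4.0], [225.0, 1.4], [225.2, -1.3], [225.3, -3.9], [225.7, -6.6], [226.1, -9.3]]
front [[2.0, 85.2, 120.0], [3.1, -82.5, 120.0]]
back [[249.4, 85.3, 120.0], [250.2, -80.2, 120.0]]
outerend top [[58.4, 16.7, 142.0], [62.7, -32.4, 142.0]]
holes [[170.6, 4.5, 142.0], [131.1, 0.3, 142.0], [90.8, -4.1, 142.0]]
edge 0 [ 0.2577843  -0.9662025   0.4655969   0.17963493] -75.06136
edge 1 [ 0.25743705 -0.96629506  0.5185905   0.17449388] -75.081955
364 416 429 429 416 | 365 432 427 423 418 | 366 429 432 430 413 | 367 433 434 432 419 | 368 423 438 433 425 | 369 436 435 431 419 | 370 433 427 427 424 | 371 364 423 427 416 | 372 508 445 424 420 | 373 522 405 418 412 | 374 513 474 414 420 | 375 520 512 426 423 | 376 519 511 395 426 | 377 528 501 468 424 | 378 538 508 505 419 | 379 531 512 497 398 | 380 547 518 502 441 | 381 538 524 493 440 | 382 545 522 501 437 | 383 542 520 504 417 |
```

```bash
python3 -c "
from h import *
units(C(.269,.0148,.1205),14.93)"
```

```text
t 5.8333 pos [0.5013 0.144  0.2408] cab [0.1697 0.0047 0.2408] jaw 12.26 F [-1.1 -0.6  0.6] op 0.08497301963829051
units [ 3.01 -0.08 -2.5 ] turn -0.53
```

drive_tool:
  commands: "-1 0.2 -0.08 -1 -0.53; -1 0.4 -0.08 -2 -0.53; -1 0.6 -0.08 -2.5 -0.53; -1 1.2 -0.08 -2.5 -0.53; -1 1.8 -0.08 -2.5 -0.53; -1 2.2 -0.08 -2.5 -0.53; -1 2.4 -0.08 -2.5 -0.53; -1 2.4 -0.08 -2.5 -0.53"

```text
t: 6.5
tool_pos: [0.4763, 0.2396, 0.1432]
tool_rot: [1.014, 1.323, -1.021]
contact_force: [0.3, -0.9, 0.3]
opening: 0.0854
```

```bash
python3 -c "
from h import *
units(C(.269,.0148,.1205),14.93); grab('wrist','w6')"
```

```text
t 6.5 pos [0.4763 0.2396 0.1432] cab [0.268  0.0151 0.1432] jaw 14.77 F [ 0.3 -0.9  0.3] op 0.08544973880520147
units [ 0.57  0.01 -0.03] turn -0.03
```

View pics/w6.png

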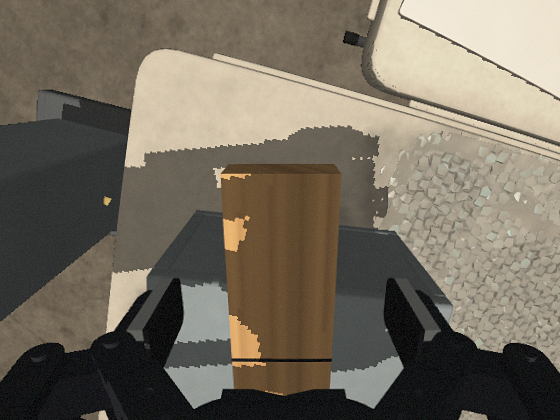

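The board is centred between the open fingers (pads at columns ~165 and ~403, board 225–340, pencil line at row 360). I'll descend and close.

drive_tool:
  commands: "-1 0.2 0 -0.03 0; -1 0.4 0 -0.03 0; -1 0.55 0 -0.03 0; -1 0.57 0 -0.03 0"

```text
t: 6.88
tool_pos: [0.4765, 0.2422, 0.1221]
tool_rot: [1.015, 1.322, -1.017]
contact_force: [-0.3, 0.2, 0.5]
opening: 0.0853
```

```bash
python3 -c "
from h import *
units(C(.269,.0148,.1205),14.93)"
```

```text
t 6.8833 pos [0.4765 0.2422 0.1221] cab [0.2705 0.0146 0.1221] jaw 14.87 F [-0.3  0.2  0.5] op 0.08528455877499329
units [ 0.04 -0.01  0.04] turn -0.01
```

drive_tool:
  commands: "0 0.02 0 0 0; 0.3 0.02 0 0 0; 1 0.02 0 0 0; 1 0.02 0 0 0; 1 0.02 0 0 0; 1 0.02 0 0 0; 1 0.02 0 0 0; 1 0.02 0 0 0"
  newtons: 60

```text
t: 7.55
tool_pos: [0.4776, 0.2429, 0.1234]
tool_rot: [1.017, 1.32, -1.015]
contact_force: [0.1, 1.4, 5.2]
opening: 0.0486
```

Run:
```python
from h import *
units(C(.2,.014,.1205),8.56); grab('wrist','w7');grab('scene','s7')
im=cv2.imread('pics/s7.png')
cv2.imwrite('pics/s7c.png',cv2.resize(im[120:260,120:340],None,fx=3.5,fy=3.5,interpolation=cv2.INTER_CUBIC))
```

```text
t 7.55 pos [0.4776 0.2429 0.1234] cab [0.271  0.0134 0.1234] jaw 14.88 F [0.1 1.4 5.2] op 0.04858390440937873
units [ 0.07 -0.21  1.76] turn 1.26
```

View pics/w7.png

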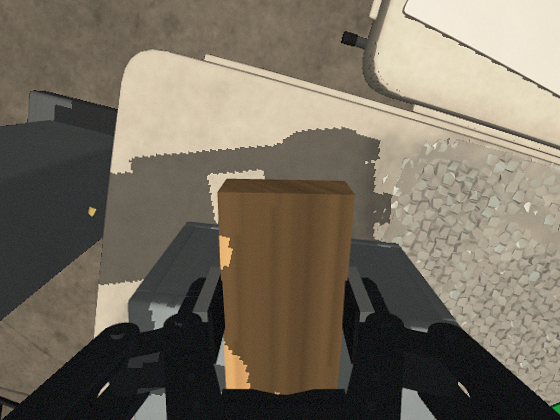

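View pics/s7c.png

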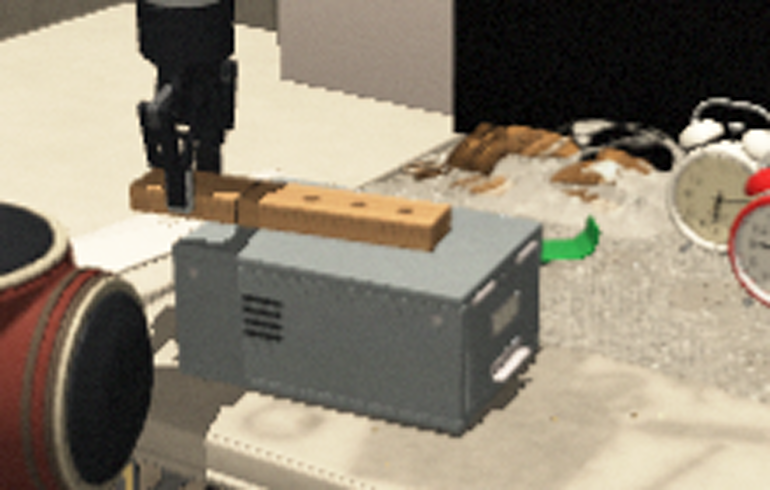

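The board is gripped (opening 48.6 mm) and pressed down with about 5 N. I'll ease that slightly, square the board up and start sliding.

drive_tool:
  commands: "1 -0.02 -0.01 0.1 0.2; 1 -0.02 -0.04 0.3 0.5; 1 -0.02 -0.07 0.55 0.8; 1 -0.02 -0.1 0.8 1.05; 1 -0.02 -0.13 1.05 1.2; 1 -0.02 -0.16 1.3 1.26; 1 -0.02 -0.19 1.55 1.26; 1 -0.02 -0.21 1.76 1.26"

```text
t: 8.32
tool_pos: [0.4872, 0.1712, 0.1234]
tool_rot: [1.099, 1.276, -1.099]
contact_force: [-0.1, 3.6, 3.4]
opening: 0.0484
```

Run:
```python
from h import *
units(C(.12,.012,.1225),8.56)
```

```text
t 8.3167 pos [0.4872 0.1712 0.1234] cab [0.1986 0.0146 0.1234] jaw 8.54 F [-0.1  3.6  3.4] op 0.048405583133296876
units [0.02 0.07 1.97] turn -0.0
```

drive_tool:
  commands: "1 0 0 0.25 0; 1 0 0 0.5 0; 1 0 0 0.75 0; 1 0 0.02 1.0 0; 1 0 0.03 1.25 0; 1 0 0.05 1.5 0; 1 0 0.06 1.75 0; 1 0 0.07 1.95 0"

```text
t: 8.98
tool_pos: [0.5018, 0.0946, 0.1234]
tool_rot: [1.099, 1.276, -1.098]
contact_force: [-0.5, 4.4, 4.4]
opening: 0.0486
```

Run:
```python
from h import *
units(C(.046,.012,.1225),8.56)
for n in('scene','top'):grab(n,n+'9')
im=cv2.imread('pics/scene9.png')
a=cv2.resize(im[130:260,140:340],None,fx=3,fy=3,interpolation=cv2.INTER_CUBIC)
cv2.imwrite('pics/s9c.png',a)
im=cv2.imread('pics/top9.png')
cv2.imwrite('pics/t9c.png',cv2.resize(im[165:265,140:340],None,fx=4,fy=4,interpolation=cv2.INTER_CUBIC))
```

```text
t 8.9833 pos [0.5018 0.0946 0.1234] cab [0.1208 0.0116 0.1234] jaw 8.56 F [-0.5  4.4  4.4] op 0.048621356868751686
units [ 0.02 -0.01  1.87] turn -0.0
```

View pics/s9c.png

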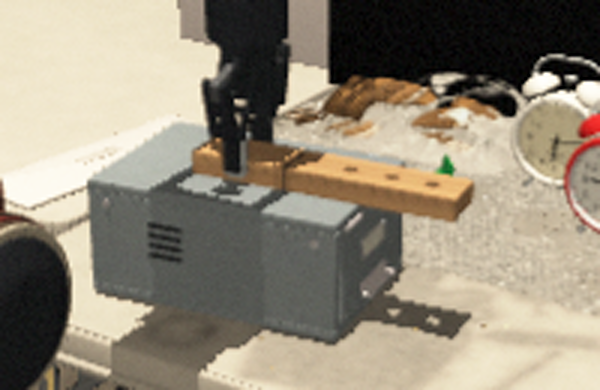

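View pics/t9c.png

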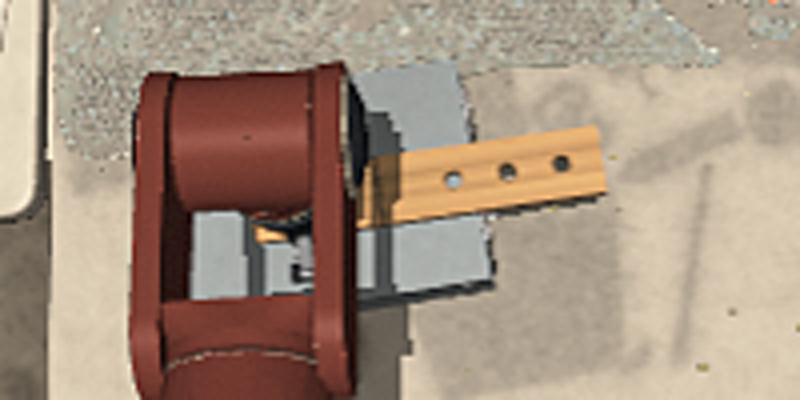

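It's sliding flat and square. I'll go on to just short of the target.

drive_tool:
  commands: "1 0 0 0.25 0; 1 0 0 0.5 0; 1 0 0 0.75 0; 1 0 0 1.0 0; 1 0.01 0 1.25 0; 1 0.01 0 1.45 0; 1 0.02 0 1.6 0; 1 0.02 0 1.6 0"

```text
t: 9.75
tool_pos: [0.5117, 0.0309, 0.1234]
tool_rot: [1.099, 1.275, -1.099]
contact_force: [-0.4, 3.9, 7.6]
opening: 0.0486
```

Run:
```python
from h import *
units(C(.046,.012,.1225),8.56)
for n in('scene','top'):grab(n,n+'10')
im=cv2.imread('pics/scene10.png')
cv2.imwrite('pics/s10c.png',cv2.resize(im[160:240,220:330],None,fx=7,fy=7,interpolation=cv2.INTER_CUBIC))
im=cv2.imread('pics/top10.png')
cv2.imwrite('pics/t10c.png',cv2.resize(im[175:255,200:330],None,fx=6,fy=6,interpolation=cv2.INTER_CUBIC))
W,_=cloud('top10');m=(abs(W[...,2]-.142)<.007);m[:,:255]=0;m[:,330:]=0;m[:170]=0;m[250:]=0
n,l,s,c=cv2.connectedComponentsWithStats(m.astype(np.uint8));k=1+np.argmax(s[1:,4]);m=l==k
P=W[m];P=(np.array([cab(p) for p in P])[:,:2]*1000).astype(np.float32)
r=cv2.minAreaRect(P);print(s[k],r,cv2.boxPoints(r).round(1).tolist())
```

```text
t 9.75 pos [0.5117 0.0309 0.1234] cab [0.0563 0.0112 0.1234] jaw 8.51 F [-0.4  3.9  7.6] op 0.04858285076435015
units [ 0.02 -0.02  0.26] turn -0.01
[255 193  58  25 900] ((-72.32730102539062, 11.384437561035156), (50.99451446533203, 169.16456604003906), 88.70921325683594) [[-157.5, -12.199999809265137], [11.699999809265137, -16.0], [12.800000190734863, 35.0], [-156.3000030517578, 38.79999923706055]]
```

View pics/s10c.png

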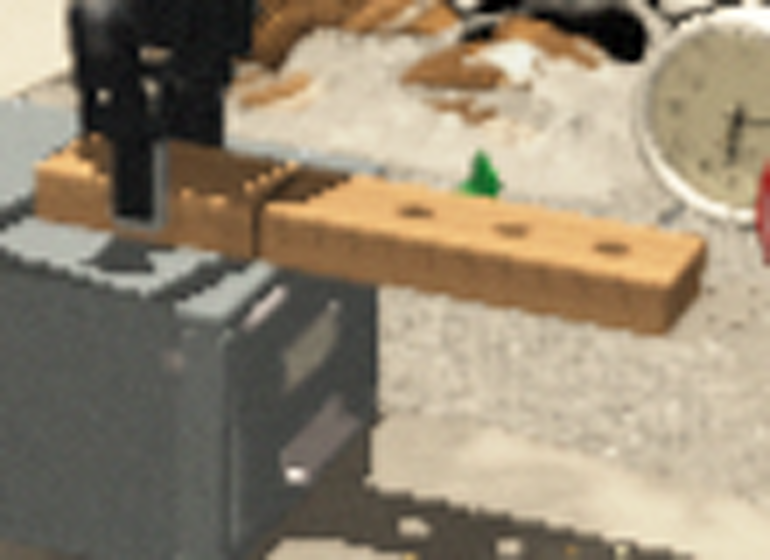

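View pics/t10c.png

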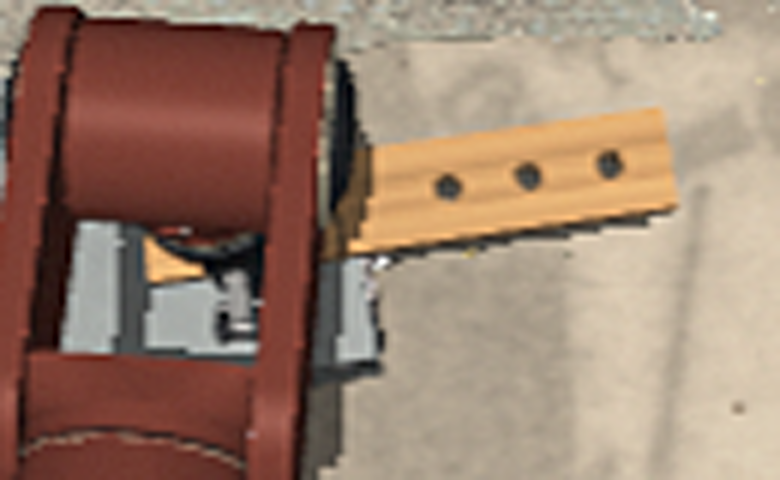

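```bash
cat > yaw.py <<'E'
from h import *
import sys
def fit(fn,u0,u1):
    q=np.load('pics/'+fn+'.npz'); im=q['im'].astype(float)
    s=im[...,2]-im[...,0]  # red-blue: wood high
    out=[]
    for side in (0,1):
        pts=[]
        for u in range(u0,u1):
            c=s[175:250,u]; k=np.argmax(cv2.GaussianBlur(c.reshape(-1,1),(1,9),0)); pk=np.median(np.sort(c)[-10:]); th=pk*.5
            idx=np.arange(k,-1,-1) if side==0 else np.arange(k,75)
            for a,b in zip(idx[:-1],idx[1:]):
                if c[a]>=th>c[b]:
                    pts.append((u,175+a+(b-a)*(c[a]-th)/(c[a]-c[b])));break
        P=onplane(fn,pts,.142); Q=np.array([cab(p) for p in P])[:,:2].astype(np.float32)*1000
        k=cv2.fitLine(Q,cv2.DIST_HUBER,0,.01,.01).ravel(); out.append((np.rad2deg(np.arctan(k[1]/k[0])),k[3]+k[1]/k[0]*(-80-k[2])))
    return out
fn,a,b=sys.argv[1],int(sys.argv[2]),int(sys.argv[3]); print(fit(fn,a,b))
E
python3 yaw.py top10 264 309; python3 yaw.py top0 185 232;python3 yaw.py top9 240 287
```

```text
[(np.float32(-0.86321837), np.float32(-14.569017)), (np.float32(-1.2106974), np.float32(37.322464))]
[(np.float32(6.1924767), np.float32(-49.801018)), (np.float32(6.3351545), np.float32(0.7900753))]
[(np.float32(-0.71820736), np.float32(-12.89065)), (np.float32(-1.321022), np.float32(38.805508))]
```

Run:
```python
from h import *
grab('wrist','w10')
```

```text
(no output)
```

View pics/w10.png

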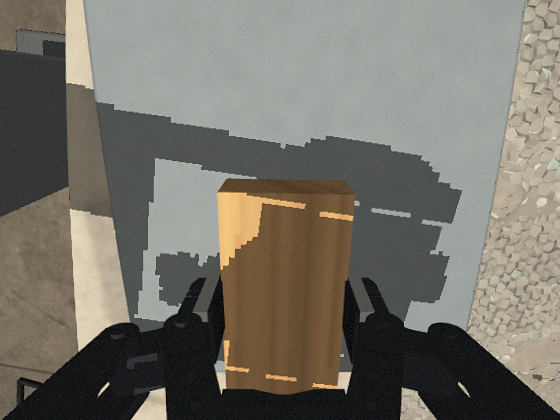

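The wrist view shows the board's inner end at (219–353, row 193) and both side edges of the cabinet top: left from (82,0), right from (525,0). I'll compare their directions within this one picture.

Run:
```python
from h import *
def trace(fn,rows,ua,ub,ch,z,lab,axis=0):
    im=np.load('pics/'+fn+'.npz')['im'].astype(float); s=cv2.GaussianBlur(im[...,2]-im[...,0] if ch else im.mean(2),(3,3),0)
    pts=[]
    for v in rows:
        r=s[v,ua:ub] if axis==0 else s[ua:ub,v]
        g=np.abs(np.gradient(r)); k=np.argmax(g); 
        if 0<k<len(g)-1:
            d=g[k-1]-2*g[k]+g[k+1]; k=k+ (0.5*(g[k-1]-g[k+1])/d if d else 0)
        pts.append((ua+k,v) if axis==0 else (v,ua+k))
    Q=np.array([cab(p) for p in onplane(fn,pts,z)])[:,:2].astype(np.float32)*1000
    k=cv2.fitLine(Q,cv2.DIST_HUBER,0,.01,.01).ravel()
    ang=np.rad2deg(np.arctan2(k[1],k[0])) ; ang=(ang+90)%180-90
    print(lab,'angle',round(float(ang),2),'pt',k[2:].round(1),'res',np.abs((Q-k[2:])@np.array([-k[1],k[0]])).mean().round(2))
trace('w10',range(200,345,3),210,236,1,.142,'board L')
trace('w10',range(200,275,3),340,362,1,.142,'board R')
trace('w10',range(226,346,4),185,198,1,.142,'board end',1)
trace('w10',range(5,90,3),78,104,1,.12,'cab L')
trace('w10',range(5,180,4),494,530,1,.12,'cab R')
trace('w7',range(215,345,3),210,236,1,.142,'w7 board L')
trace('w7',range(200,275,3),340,362,1,.142,'w7 board R')
trace('w5',range(160,330,4),232,268,1,.142,'w5 board L')
trace('w5',range(10,330,4),310,325,1,.142,'w5 board R')
```

```text
board L angle -0.45 pt [69.1 35.5] res 0.22
board R angle -1.15 pt [ 84.6 -14.3] res 0.03
board end angle 88.82 pt [104.1   6.5] res 0.32
cab L angle -0.16 pt [156.5  86.3] res 0.02
cab R angle -0.1 pt [140.  -80.7] res 0.03
w7 board L angle 6.5 pt [280.8  38.7] res 0.29
w7 board R angle 5.27 pt [304.9  -8.7] res 0.03
w5 board L angle 6.32 pt [154.2  28.5] res 0.04
w5 board R angle 6.32 pt [218.4 -14.5] res 0.07
```

The board is yawed about −1.0° relative to the cabinet, and the inner end puts the line 9.1 mm inside (8–8.5 mm to go). I'll correct both.

drive_tool:
  commands: "1 0 0 0.05 -0.07; 1 0 0 0.1 -0.14; 1 0.01 0 0.15 -0.2; 1 0.01 0 0.2 -0.2; 1 0.02 0 0.2 -0.2; 1 0.02 0 0.2 -0.2"

```text
t: 10.4
tool_pos: [0.5129, 0.0243, 0.1234]
tool_rot: [1.087, 1.283, -1.084]
contact_force: [-1.6, 6.2, 11.2]
opening: 0.0482
```

```bash
cat > chk.py <<'E'
from h import *
import sys
n=sys.argv[1]
units(C(.046,.012,.1225),9.5)
for c in('wrist','scene'):grab(c,c+n)
im=cv2.imread('pics/scene'+n+'.png')
cv2.imwrite('pics/s'+n+'c.png',cv2.resize(im[160:240,220:330],None,fx=7,fy=7,interpolation=cv2.INTER_CUBIC))
def trace(fn,rows,ua,ub,z,lab,axis=0):
    im=np.load('pics/'+fn+'.npz')['im'].astype(float); s=cv2.GaussianBlur(im[...,2]-im[...,0],(3,3),0)
    pts=[]
    for v in rows:
        r=s[v,ua:ub] if axis==0 else s[ua:ub,v]
        g=np.abs(np.gradient(r)); k=np.argmax(g)
        if 0<k<len(g)-1:
            d=g[k-1]-2*g[k]+g[k+1]; k=k+ (0.5*(g[k-1]-g[k+1])/d if d else 0)
        pts.append((ua+k,v) if axis==0 else (v,ua+k))
    Q=np.array([cab(p) for p in onplane(fn,pts,z)])[:,:2].astype(np.float32)*1000
    k=cv2.fitLine(Q,cv2.DIST_HUBER,0,.01,.01).ravel()
    ang=np.rad2deg(np.arctan2(k[1],k[0])) ; ang=(ang+90)%180-90
    print(lab,'angle',round(float(ang),2),'pt',k[2:].round(1),'res',np.abs((Q-k[2:])@np.array([-k[1],k[0]])).mean().round(2))
f='wrist'+n
trace(f,range(200,275,3),340,362,.142,'board R')
trace(f,range(226,346,4),183,200,.142,'board end',1)
trace(f,range(5,90,3),70,112,.12,'cab L')
trace(f,range(5,180,4),485,540,.12,'cab R')
E
python3 chk.py 11
```

```text
t 10.4 pos [0.5129 0.0243 0.1234] cab [0.0496 0.0111 0.1234] jaw 9.56 F [-1.6  6.2 11.2] op 0.04816015156619997
units [ 0.02 -0.03  0.09] turn 0.01
board R angle -0.16 pt [ 80.9 -14. ] res 0.02
board end angle 89.82 pt [97.4  7.3] res 0.24
cab L angle -0.22 pt [149.   86.4] res 0.02
cab R angle -0.1 pt [130.8 -80.7] res 0.04
```

View pics/s11c.png

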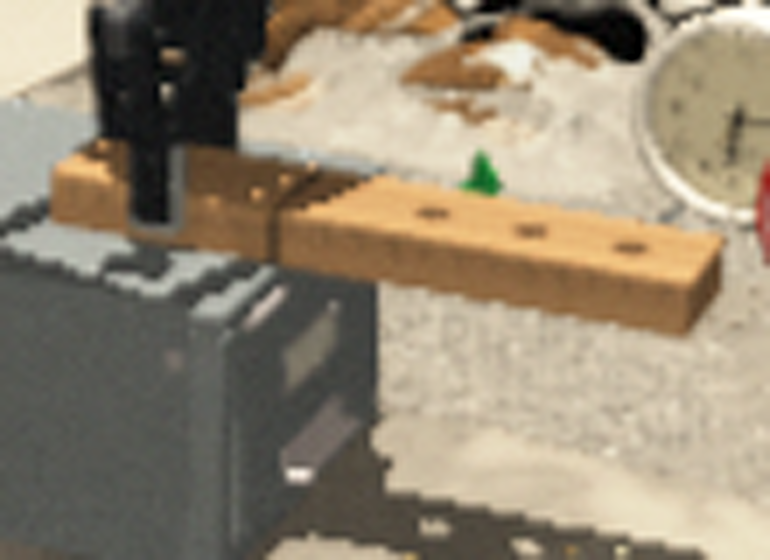

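View pics/wrist11.png

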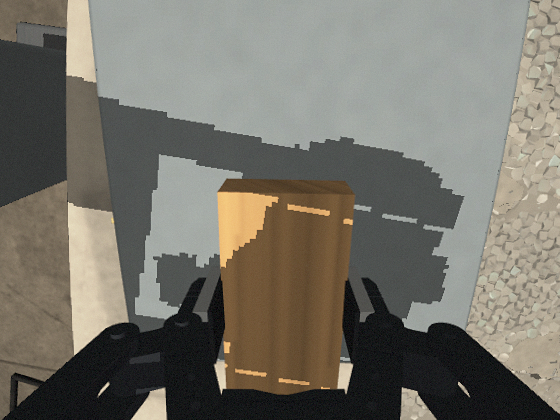

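Run:
```python
from h import *
f='scene11'; im=np.load('pics/'+f+'.npz')['im'];
S=8;x0,y0=235,175
c=cv2.resize(im[y0:y0+70,x0:x0+95],None,fx=S,fy=S,interpolation=cv2.INTER_CUBIC)
def d(p,col):
    u=proj(f,[C(p[0]/1e3,p[1]/1e3,p[2]/1e3)])[0]; q=(int((u[0]-x0+.5)*S),int((u[1]-y0+.5)*S)); cv2.circle(c,q,3,col,-1); return u.round(1),q
print([d((.8,y,120),(0,0,255)) for y in(86,60,36,-82)])
print([d((2.4,36,z),(255,0,0)) for z in(120,142)],d((2.4,-14,142),(255,0,0)))
print([d((-162.6,36,z),(0,255,0)) for z in(120,142)],d((97.4,36,142),(0,255,0)))
cv2.imwrite('pics/s11o.png',c)
```

```text
[(array([251.7, 203.8]), (137, 234)), (array([255.6, 200.2]), (168, 205)), (array([259.1, 196.9]), (196, 178)), (array([274.7, 182. ]), (321, 60))]
[(array([258.5, 196.8]), (192, 178)), (array([258.6, 189.2]), (193, 117))] (array([265.6, 182.9]), (248, 67))
[(array([317.4, 207.4]), (662, 263)), (array([317.9, 199.7]), (667, 201))] (array([226.5, 183.6]), (-63, 72))
```

View pics/s11o.png

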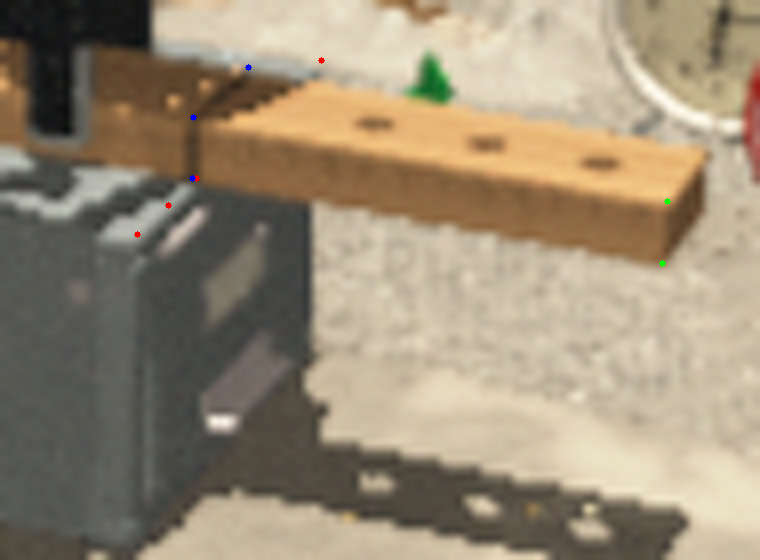

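Run:
```python
from h import *
xs=np.arange(8,-9,-.5)
for f,ys in(('scene11',(45,52,60,68,76)),('scene9',(45,60,76)),('w1',(70,55,30,0,-30,-60)),('w4',(60,30,0,-30,-60)),('w5',(75,60,-50,-70)),('top0',(70,50,30,0,-30,-60))):
    im=np.load('pics/'+f+'.npz')['im'].mean(2).astype(np.float32)
    for y in ys:
        uv=proj(f,[C(x/1e3,y/1e3,.12) for x in xs]).astype(np.float32)
        s=cv2.remap(im,uv[:,0].reshape(1,-1),uv[:,1].reshape(1,-1),cv2.INTER_LINEAR)[0]
        print(f,y,s[::2].round().astype(int).tolist())
print(xs[::2])
```

```text
scene11 45 [72, 71, 70, 87, 110, 135, 138, 136, 132, 114, 98, 86, 81, 76, 73, 72, 71]
scene11 52 [70, 71, 72, 87, 107, 129, 142, 151, 153, 137, 120, 104, 93, 82, 76, 76, 76]
scene11 60 [117, 127, 138, 151, 157, 159, 158, 154, 149, 136, 120, 104, 93, 84, 77, 95, 119]
scene11 68 [119, 138, 156, 172, 175, 175, 174, 164, 151, 138, 123, 106, 93, 86, 80, 86, 114]
scene11 76 [153, 159, 164, 169, 173, 172, 169, 162, 149, 135, 121, 105, 92, 92, 100, 112, 132]
scene9 45 [163, 163, 164, 164, 165, 167, 161, 152, 141, 122, 105, 91, 85, 80, 77, 76, 76]
scene9 60 [181, 181, 180, 180, 180, 180, 175, 166, 156, 140, 122, 104, 93, 84, 78, 95, 119]
scene9 76 [180, 180, 180, 180, 179, 176, 172, 163, 150, 135, 120, 104, 90, 91, 101, 117, 136]
w1 70 [67, 66, 67, 68, 70, 68, 58, 56, 63, 72, 70, 72, 73, 72, 70, 72, 70]
w1 55 [68, 70, 70, 66, 68, 67, 59, 65, 68, 71, 73, 73, 73, 73, 77, 71, 70]
w1 30 [145, 143, 142, 143, 144, 141, 115, 112, 135, 138, 139, 136, 140, 140, 141, 140, 138]
w1 0 [145, 142, 141, 141, 144, 139, 115, 56, 89, 137, 137, 139, 137, 139, 137, 140, 137]
w1 -30 [69, 65, 68, 65, 64, 65, 56, 60
[... 828 characters left out ...]
 141, 132, 129, 140, 119, 135, 139, 139, 140, 135, 123, 120, 133]
top0 70 [167, 168, 170, 171, 171, 168, 165, 154, 136, 119, 115, 121, 128, 135, 143, 150, 153]
top0 50 [169, 169, 169, 170, 168, 161, 153, 147, 146, 144, 142, 144, 145, 147, 147, 148, 149]
top0 30 [168, 168, 169, 170, 171, 160, 149, 137, 144, 148, 151, 151, 153, 155, 152, 150, 149]
top0 0 [165, 165, 165, 165, 165, 165, 161, 141, 118, 101, 110, 119, 127, 137, 148, 156, 153]
top0 -30 [162, 162, 162, 164, 166, 162, 151, 139, 129, 126, 121, 121, 128, 135, 141, 142, 144]
top0 -60 [157, 158, 159, 160, 159, 156, 154, 148, 139, 130, 125, 127, 131, 136, 142, 149, 151]
[ 8.  7.  6.  5.  4.  3.  2.  1.  0. -1. -2. -3. -4. -5. -6. -7. -8.]
```

Run:
```python
from h import *
f='scene11'; xs=np.arange(14,-9,-.5)
im=np.load('pics/'+f+'.npz')['im'].mean(2).astype(np.float32)
for y,z in((36,124),(36,128),(36,132),(36,136),(36,140),(30,142),(20,142),(10,142)):
    uv=proj(f,[C(x/1e3,y/1e3,z/1e3) for x in xs]).astype(np.float32)
    s=cv2.remap(im,uv[:,0].reshape(1,-1),uv[:,1].reshape(1,-1),cv2.INTER_LINEAR)[0]
    w=np.clip(np.percentile(s,35)-8-s,0,None); k=np.argmin(s); m=abs(np.arange(len(s))-k)<8
    print(y,z,'min',xs[k],'cent',((w*xs*m).sum()/(w*m).sum()).round(2),s[::2].round().astype(int).tolist())
for e,(ux) in (('end',-162.6),('inner',97.4)):
  xs2=np.arange(8,-8.5,-1)
  for z in (126,131,137):
    uv=proj(f,[C((ux+x)/1e3,.036,z/1e3) for x in xs2]).astype(np.float32)
    print(e,z,cv2.remap(im,uv[:,0].reshape(1,-1),uv[:,1].reshape(1,-1),cv2.INTER_LINEAR)[0].round().astype(int).tolist())
```

```text
36 124 min 1.0 cent 2.28 [92, 92, 92, 92, 92, 92, 91, 91, 84, 77, 69, 68, 67, 66, 76, 86, 95, 98, 101, 104, 104, 103, 103]
36 128 min 1.5 cent 2.33 [92, 92, 93, 93, 93, 93, 93, 93, 86, 77, 68, 66, 65, 64, 74, 84, 93, 96, 100, 102, 102, 102, 102]
36 132 min 1.5 cent 2.56 [89, 90, 91, 91, 91, 91, 90, 89, 81, 73, 66, 66, 65, 67, 75, 84, 90, 92, 94, 96, 97, 98, 99]
36 136 min 1.5 cent 2.42 [96, 96, 97, 97, 98, 97, 96, 94, 86, 78, 71, 70, 68, 70, 79, 87, 93, 95, 96, 98, 100, 101, 102]
36 140 min 1.5 cent 2.07 [90, 90, 89, 89, 89, 89, 89, 89, 86, 82, 79, 75, 72, 73, 83, 93, 100, 104, 108, 114, 121, 128, 131]
30 142 min 1.0 cent 1.06 [96, 110, 111, 102, 94, 88, 82, 77, 74, 72, 69, 65, 63, 61, 63, 66, 69, 71, 73, 75, 75, 76, 86]
20 142 min 1.0 cent 0.71 [91, 86, 80, 73, 72, 72, 71, 73, 74, 73, 66, 60, 55, 55, 55, 56, 60, 63, 66, 68, 70, 71, 70]
10 142 min 0.5 cent 0.91 [71, 71, 74, 90, 105, 114, 105, 96, 87, 76, 65, 55, 53, 52, 52, 55, 58, 61, 64, 67, 68, 69, 69]
end 126 [107, 108, 109, 109, 110, 107, 105, 100, 93, 85, 88, 101, 115, 135, 154, 166, 168]
end 131 [101, 102, 102, 102, 103, 103, 103, 98, 92, 85, 79, 73, 72, 83, 96, 114, 133]
end 137 [98, 97, 100, 104, 106, 108, 109, 101, 93, 86, 80, 75, 72, 70, 68, 69, 70]
inner 126 [146, 130, 115, 100, 91, 83, 76, 78, 85, 92, 96, 99, 102, 103, 103, 103, 103]
inner 131 [175, 175, 175, 175, 172, 168, 163, 150, 135, 123, 116, 110, 106, 105, 105, 106, 105]
inner 137 [175, 175, 175, 176, 176, 176, 175, 166, 154, 140, 132, 125, 119, 115, 114, 113, 111]
```

The line is about 1.5–2.5 mm short of the edge (wrist ~1.3, scene ~2.8). I'll move 1.8 mm.

drive_tool:
  commands: "1 0 0 0.02 0; 1 0 0 0.045 0; 1 0 0 0.045 0; 1 0 0 0.045 0"

```text
t: 10.83
tool_pos: [0.5132, 0.0229, 0.1234]
tool_rot: [1.087, 1.284, -1.084]
contact_force: [-1.3, 6.0, 11.0]
opening: 0.0489
```

```bash
python3 chk.py 12
python3 - <<'E'
from h import *
grab('top','top12')
W,_=cloud('top12')
P=W[185:225,262:312].reshape(-1,3);P=P[abs(P[:,2]-.142)<.012]
Q=np.array([cab(p) for p in P])
A=np.c_[Q[:,0],Q[:,1],np.ones(len(Q))];k=np.linalg.lstsq(A,Q[:,2],rcond=None)[0];print('plane slope deg',np.rad2deg(k[:2]).round(2),'z at edge',k[2].round(4),len(Q), 'outer',np.median(Q[Q[:,0]<-.13,2]))
for n,(u,v) in dict(tape=(351,185),cap=(374,225),file=(362,253)).items(): print(n,W[v,u].round(3))
E
python3 yaw.py top12 264 309
```

```text
t 10.8333 pos [0.5132 0.0229 0.1234] cab [0.0482 0.0109 0.1234] jaw 9.56 F [-1.3  6.  11. ] op 0.048916067832252275
units [ 0.02 -0.03  0.05] turn 0.01
board R angle -0.12 pt [ 78.3 -14.2] res 0.02
board end angle -89.49 pt [95.9  7.1] res 0.55
cab L angle -0.19 pt [146.4  86.4] res 0.03
cab R angle -0.07 pt [133.6 -80.7] res 0.04
plane slope deg [ 0.07 -0.28] z at edge 0.1413 838 outer 0.14114322386636124
tape [ 0.61  -0.323  0.025]
cap [ 0.478 -0.391  0.028]
file [ 0.39  -0.356 -0.001]
[(np.float32(-0.27451628), np.float32(-17.055138)), (np.float32(-0.1903069), np.float32(34.596985))]
```

View pics/s12c.png

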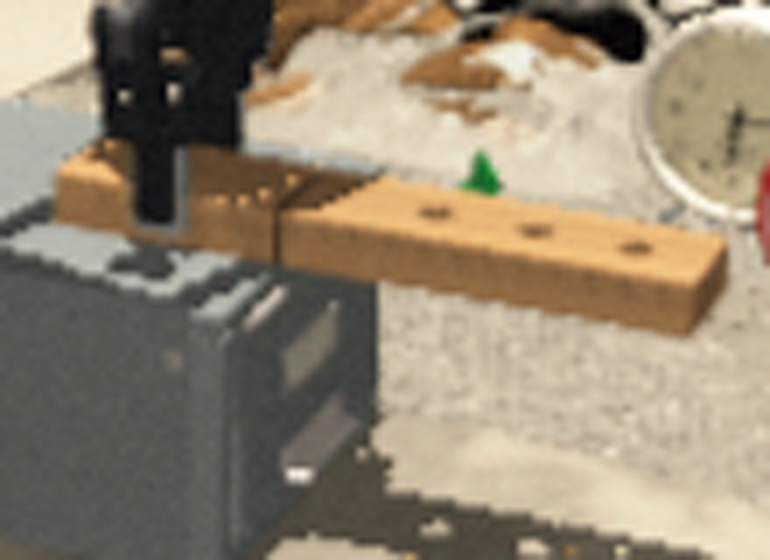

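View pics/top12.png

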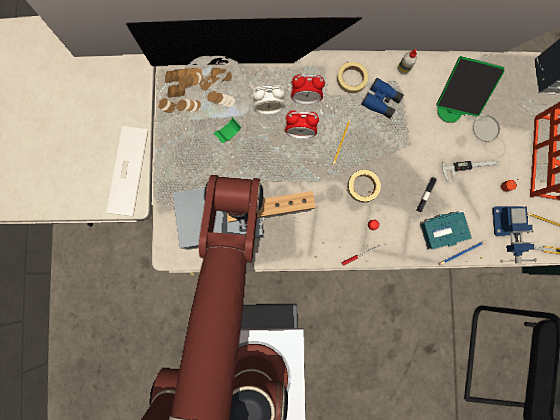

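drive_tool:
  commands: "1 0 0 0.012 0; 1 0 0 0.012 0; 1 0 0 0.012 0; 1 0 0 0.012 0"

```text
t: 11.32
tool_pos: [0.5133, 0.0225, 0.1234]
tool_rot: [1.087, 1.284, -1.083]
contact_force: [-1.8, 7.5, 11.6]
opening: 0.0489
```

```bash
python3 chk.py 13; python3 -c "
from station import ctrl
print(ctrl.finish_job())"
```

```text
t 11.3167 pos [0.5133 0.0225 0.1234] cab [0.0478 0.0109 0.1234] jaw 9.56 F [-1.8  7.5 11.6] op 0.0489101911619154
units [ 0.02 -0.03  0.04] turn 0.01
board R angle -0.13 pt [ 79.  -14.2] res 0.02
board end angle 89.69 pt [95.6 15.1] res 0.38
cab L angle -0.2 pt [146.7  86.4] res 0.02
cab R angle -0.08 pt [130.2 -80.7] res 0.04
the job is handed in; nothing more can be done
None
```

I pushed the flap shut, then slid the board out until its pencil line was at the cabinet's front edge. I handed the job in at about 11.3 s with the board still gripped and pressed down with about 11 N; no verdict came back.

- **Flap:** The push rose from 20 to 35 N with no further movement. After I backed the fingers away, the scene view showed the flap flush with the front face.
- **Line position:** The wrist view puts the line within about 0.5 mm of the front edge. The scene camera suggested it could still be about 1 mm short, at roughly 2.7 mm per pixel. I stopped between the two readings, so the error should be about 1 mm or less.
- **Square and flat:** When gripped, the board twisted about 1° in the jaws. I corrected that just before the final position, so most of the slide was about 1° off square. At the end the wrist view shows it square to about 0.1° along its edge. The depth fit from the top camera, taken just before the last 0.5 mm, shows the board level to within 0.3°.
- **Other items:** The tape roll and cap measured in the same places as at the start. The file looks unmoved in the top picture.

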